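# Seat the microscope's stage plate and swing the clip over it

## Robot

A 6-joint arm with a two-finger parallel gripper is mounted at the origin on the work surface. World frame = base frame: x ahead of the robot, y to its left, z up, the work surface at z = 0. Lengths are in m, angles in rad, forces in N, time in s.
With the tool pointing down it reaches from about 0.35 to 0.925 m from the base axis. Payload 6.4 kg.
Tool frame: the origin (TCP) lies on the mounting face of the last link; the fingertips stand 173 mm ahead of it and the grasp point (between the pads) lies 155 mm ahead of it; z points along the fingers, x is the direction in which the jaws open and shut, and the axes are right-handed (so a half turn about z gives the same grasp; the last joint's range is limited). The gripper opens to 85 mm and grips with 20 to 120 N. Pads are 22 mm wide; open, the fingers measure 114 mm over their backs; the gripper's body (76 mm by 85 mm) begins 54 mm behind the grasp point. The pads swing forward as they close: fully open they stand 13 mm farther back than shut.
Start: joints at [-1.383, 0.245, 1.558, -0, 1.339, -0.174], TCP at [0.23, -0.608, 0.405] pointing down, gripper open.
Joint ranges: [-3.13, 3.13], [-1.02, 2.26], [0.13, 2.54], [-0.95, 4.09], [0.21, 2.88], [-2.74, 2.74]. Speed limits (rad/s): [2.57, 2.57, 3.14, 3.14, 3.14, 3.14].

## Interface

Orientations are given as a unit quaternion [w, x, y, z].
In Python, from station import env gives the robot as it stands.
- The arm moves only by the tool servo_tool, never from a script. Its argument "plan" is a list of rows, each an object with "delta_rot": the turn, a rotation vector about the world's x, y, z in degrees, a list of three; "offset": the shift along the world's x, y, z in mm, a list of three; "claw": the finger opening in mm, from 0 to 85.4. A call has 1 to 10 rows; each row shifts and turns the pose as measured when the row begins; what a row does not reach is not made up. A row lasts 1/10 s, in which the tool goes at most 50 mm and 8.59 degrees, less where a joint would pass 70% of its speed; a pose out of reach is approached as far as the arm can. A call with a gripper value outside its range is refused whole. The fingers move at their own pace and stop on an object; the grip force is fixed at half the most. Time passes only in rows, so rows that do not move let the fingers close. It gives the time, the measured TCP pose, the force and the opening at its end, in the units of the state.
- env.read_state(): the state, without advancing time (a new reading comes with each control period).
- env.capture(name): name is "scene" or "top"; returns a dict with "frame" (420x560x3 uint8, blue, green, red), "depth" (420x560 float32, m along the optical axis (not along the pixel's ray), 0 where there is no reading), "camera_matrix" (3x3 intrinsics, pixels), "distortion" ([k1, k2, p1, p2, k3] as OpenCV has them; the pictures are not rectified), "R" (3x3) and "t" (3): a world point X has camera coordinates R X + t. Camera axes: x right, y down, z forward; pixel columns grow to the right and rows downward; lengths in m; the calibration is good to about 2 mm. A picture is of the moment at which its call begins.
- env.sign_off(): hands the job in, once; it reports no verdict.
The state is a dict: "t": time; "joint_pos": joint angles; "joint_velocities": joint speeds; "joint_torque": joint torques, N m; "ee_pos": TCP position; "tcp_rot": TCP orientation; "wrist_force": force on the tool from outside, world axes, zero at the start; "moment": the same for the moment, N m; "finger_gap": finger opening in m.
Only numpy, scipy, OpenCV 4.12 (cv2) and the standard library are available. Lean on these libraries where they do the work, as an engineer would, in place of code of your own. Each camera call takes 0.05 s, during which the arm holds its last target.

## Task

The round white stage plate is lying loose on the deck of the microscope base, partly over its round well: push it sideways with the fingertips, without lifting it, until it drops into the well and lies flat and fully home. Then push the stage clip round on its pivot, over the plate, as far as it goes. Leave everything else on the base and the bench where it is, and finish with the hand clear.

Things in the scene. Friction and masses are not known exactly. Their poses are not given: they have to be found in the camera images.
- base: Fixed grey base of a stereo microscope (head taken off): a block 280 mm (its x) by 250 mm (its y) whose flat top, the deck, is 30 mm above the bench. Origin on the bench under the centre of the round well, z up; the deck spans x -115 to +165 mm, y -125 to +125 mm from it. Stands at a different place and yaw each time.
- pole (a point): Foot, at deck level, of the upright steel pole on the base, 137 mm from the well's centre on the base's +x side. 24 mm thick, top 230 mm above the bench; collars 44 mm wide at its foot and 40 mm wide 160 to 184 mm above the bench.
- well (a point): Centre of the floor of the round well sunk in the deck: 84 mm across, 8 mm deep (floor 22 mm above the bench), straight walls, black floor. Axes parallel to the base's.
- plate: Loose white plastic disc, 80 mm across, 8 mm thick, 60 to 130 g. Origin at the centre of its underside, z up. Starts flat on the deck, its centre 60 to 75 mm from the well's on the +y or the -y side of the base, overhanging the rim. Pushed to the well it tips once its centre is about 13 mm from the well's and drops in when nearly centred (2 mm play all round), top flush with the deck.
- clip (a joint): Turn of the steel stage clip about its upright pivot, in rad. 0 is its stop: the clip then points along the base's +x, over the plate in the well, towards the well's centre. Positive swings it towards the base's +y side; it starts parked, clear of the well, between 1.6 and 2.2. Stiff by friction (0.03 N m, about 0.6 N at the tip); it stays where it is left.
- pivot (a point): The clip's pivot axis at deck level (30 mm above the bench), 72 mm from the well's centre on the base's -x side. The pivot boss is 20 mm wide and rises 15 mm above the deck. From it the clip's arm, 10 mm wide, runs 4 to 8 mm above the deck (so it clears the seated plate by 4 mm).
- clip_tip (a point): Top centre of the upright round steel post at the free end of the clip, 55 mm from the pivot axis; the post is 10 mm thick and reaches from 4 to 26 mm above the deck. Push it sideways to swing the clip.
- eyepiece: Loose black eyepiece standing on the deck on the side of the well opposite the plate: 29 mm wide, 40 mm tall, origin at the centre of its foot. To be left alone.
- adapter: Loose aluminium ring, 42 mm outside, 30 mm inside, 12 mm high, on the rear part of the deck beside the pole, origin at the centre of its underside. To be left alone.
- phone_a: Phone lying on the bench to the right, 146 by 71 by 8 mm, origin under its centre. To be left alone.
- phone_b: Phone lying on the bench to the left, 146 by 71 by 8 mm, origin under its centre. To be left alone.
- driver: Screwdriver lying on the bench to the right, 150 mm long. To be left alone.
- spray: Spray can standing on the bench to the right, 52 mm wide, 160 mm tall, origin under its centre. To be left alone.
- screwtray: Clear divided screw tray on the bench to the left, 120 by 160 by 22 mm, origin under its centre. To be left alone.
Not all that is in view belongs to the job. What is shaped like the plate but green or purple is not meant.

How it is judged:
On the way, in this order (a step that is already met when the one before it is completed fails the run):
1. the plate lies flat and home in the well (z of plate in the frame of well below 0.002 m and horizontal distance between plate and well below 0.004 m and angle between plate's own z axis and vertical below 0.04 rad), for 0.2 s.
2. the clip is swung over the plate to its stop (value of joint clip below 0.2 rad), for 0.2 s.
At the end, for the whole second after the job is handed in: The plate lies at rest in the well: underside within 2 mm of the well's floor, centre within 4 mm of the well's, tilted less than 0.04 rad; the clip is within 0.2 rad of its stop over the plate (all of step 1 and value of joint clip below 0.2 rad and linear speed of plate below 0.01 m/s); the robot touches nothing.
It fails at once if the plate is lifted more than 6 mm off the deck (z of plate in the frame of well above 0.014 m).
It fails at once if the plate is pushed off the deck or stood on edge (z of plate in the frame of well below -0.006 m or angle between plate's own z axis and vertical above 0.5 rad).
It fails at once if something else on the base is moved more than 15 mm or knocked over (distance of any of eyepiece, adapter from where it was at the start of the episode above 0.015 m or angle between eyepiece's own z axis and vertical above 0.5 rad).
It fails at once if something on the bench is moved more than 15 mm or knocked over (distance of any of phone_a, phone_b, driver, spray, screwtray from where it was at the start of the episode above 0.015 m or angle between spray's own z axis and vertical above 0.5 rad).
It also fails if it takes over 54 s, if anything falls off the work surface, if the arm or the gripper's body presses on something with over 40 N, if the wrist force passes 120 N, or if a joint passes its speed limit or range.

## Working session

There is one attempt and no reset: what is moved stays moved. The work goes in short steps, Python scripts to look and compute and a tool call to move; the robot and the scene stay as the last step left them, time stands still between calls to the robot, and variables do not carry over. Pictures are saved under pics/ and viewed, and the job is handed in when it is done.

Besides the shell and the picture viewer there is one more tool, called after "Call:" as name(argument=value, ...) on one line, values as JSON. servo_tool: Moves the arm, as the interface text tells. Its arguments: {"type":"object","properties":{"plan":{"type":"array"}},"required":["plan"]}

```bash
mkdir -p pics; cat > h.py <<'E'
import numpy as np,cv2
from station import env
def cap(n,f):
    c=env.capture(n); cv2.imwrite('pics/'+f+'.png',c['frame']); np.savez('/tmp/'+f+'.npz',**c); return c
def ray(c,u,v,z):
    K=np.array(c['camera_matrix']);d=np.array(c['distortion'])
    p=cv2.undistortPoints(np.array([[[u,v]]],float),K,d)[0,0]
    R=np.array(c['R']);t=np.array(c['t'])
    o=-R.T@t; r=R.T@np.array([p[0],p[1],1]); s=(z-o[2])/r[2]; return o+s*r
def proj(c,X):
    R=np.array(c['R'])
    return cv2.projectPoints(np.array(X,float).reshape(-1,3),cv2.Rodrigues(R)[0],np.array(c['t'],float),np.array(c['camera_matrix']),np.array(c['distortion']))[0].reshape(-1,2)
E
python3 - <<'E'
from h import *
for n in('scene','top'):
    c=cap(n,n+'0'); print(n,-c['R'].T@c['t'],c['R'][2])
s=env.read_state();print(s)
E
```

```text
scene [ 0.96007376 -0.31152029  0.86788044] [-0.42337362  0.31834925 -0.84817954]
top [ 0.45724238 -0.00418237  1.23553263] [ 0.07819193 -0.00947562 -0.99689329]
{'t': 0.1, 'joint_pos': array([-1.38310608e+00,  2.45759241e-01,  1.55894407e+00,  9.43104175e-06,
        1.33869594e+00, -1.74109900e-01]), 'joint_velocities': array([ 0.00065889, -0.00098238, -0.00212325,  0.00027656,  0.00035184,
        0.00022652]), 'joint_torque': array([-5.96275986e-04, -4.30674255e+01, -3.27128756e+01, -6.39559198e-05,
        2.87070776e-03, -1.39971823e-05]), 'ee_pos': array([ 0.23003258, -0.60770592,  0.4036527 ]), 'tcp_rot': array([-6.37643684e-04,  8.22786507e-01, -5.68349847e-01, -6.39829386e-04]), 'wrist_force': array([-0.43597229, -0.67415066,  0.26947952]), 'moment': array([0.03796491, 0.01620512, 0.01921625]), 'finger_gap': 0.08555570114275882}
```

View pics/top0.png

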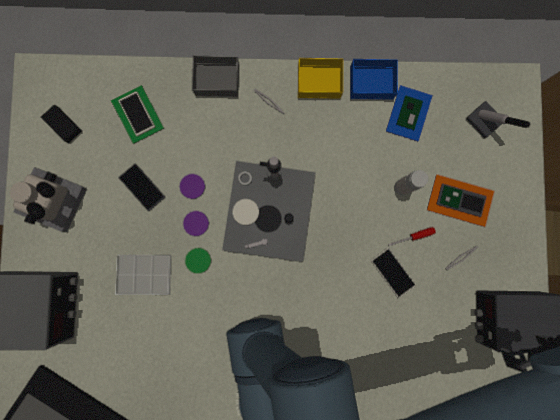

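View pics/scene0.png

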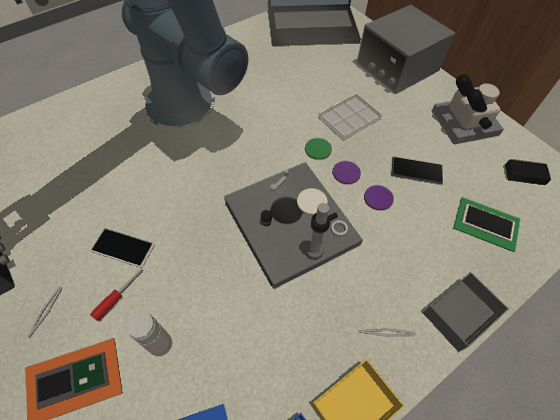

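```bash
python3 - <<'E'
from h import *
c=cv2.imread('pics/top0.png'); cv2.imwrite('pics/crop0.png',cv2.resize(c[110:310,180:440],None,fx=3,fy=3,interpolation=cv2.INTER_CUBIC))
E
```

```text
(no output)
```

View pics/crop0.png

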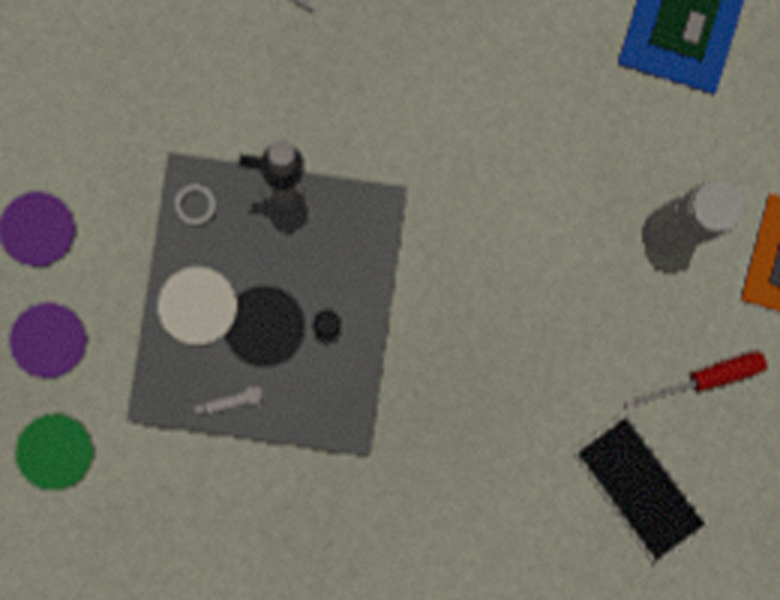

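The top view shows the plate at about (245,212) px, left of the black well at (269,218). The eyepiece is at (289,218) and the pole is at the top. The clip boss is at about (265,242), with its tip to the left at (248,246).

```bash
cat >> h.py <<'E'
def frame(c):
    return c
E
python3 - <<'E'
from h import *
c=dict(np.load('/tmp/top0.npz'))
def cp(x,y,z): return ray(c,180+(x+.5)/3-.5,110+(y+.5)/3-.5,z)
# corners via minAreaRect-ish : use manual
C=[cp(168,153,.03),cp(406,186,.03),cp(369,456,.03),cp(129,422,.03)]  # (+x,+y),(+x,-y),(-x,-y),(-x,+y)
C=np.array(C)[:,:2]
L=np.array([[.165,.125],[.165,-.125],[-.115,-.125],[-.115,.125]])
# rigid fit
cm,lm=C.mean(0),L.mean(0);H=(L-lm).T@(C-cm);U,S,Vt=np.linalg.svd(H);R=(U@Vt).T
t=cm-R@lm;yaw=np.arctan2(R[1,0],R[0,0]);print('well',t,'yaw',np.degrees(yaw));print((C-(L@R.T+t))*1e3)
# white plate
f=c['frame'].astype(int);m=np.zeros(f.shape[:2],np.uint8)
m[190:230,228:262]=(f[190:230,228:262].min(2)>130)
cnt=max(cv2.findContours(m,0,1)[0],key=cv2.contourArea);(e,ax,_)=cv2.fitEllipse(cnt);print(e,ax)
p=ray(c,*e,.038)[:2];print('plate',p,'base',R.T@(p-t)*1e3)
for n,q in dict(well=cp(264.5,326,.03),eye=cp(327,326,.05),boss=cp(253,396,.045),tip=cp(202,409,.056),ring=cp(195,205,.042)).items():
    print(n,q[:2],R.T@(q[:2]-t)*1e3)
d=c['depth']
for u,v in((245,212),(269,218),(289,218)):
  K=c['camera_matrix'];pp=cv2.undistortPoints(np.array([[[u,v]]],float),K,c['distortion'])[0,0];X=c['R'].T@(np.array([*pp,1])*d[v,u]-c['t']);print(u,v,X)
E
```

```text
well [0.54899501 0.02824101] yaw -6.990144884805796
[[ 0.16097391 -0.45572966]
 [ 0.41591522  0.62806832]
 [-0.40804271  1.65650975]
 [-0.16884641 -1.82884841]]
(245.15907287597656, 211.42420959472656) (23.34334373474121, 23.987564086914062)
plate [0.56951847 0.09802114] base [11.878758   71.75913601]
well [0.55009655 0.02855484] [1.05515093 0.44554963]
eye [ 0.5495992  -0.03501572] [  8.29795083 -62.71302056]
boss [0.47800907 0.03841417] [-71.69636897   1.45865092]
tip [0.46407928 0.08858246] [-91.62803805  49.55881471]
ring [0.67205935 0.10154553] [113.22855321  87.73641715]
245 212 [0.56794985 0.09865848 0.03575556]
269 218 [0.55183174 0.02518774 0.02169104]
289 218 [ 0.54887601 -0.03541315  0.07223931]
```

Call:
servo_tool(plan=[{"delta_rot":[0,0,5],"offset":[20,43,0],"claw":40},{"delta_rot":[0,0,5],"offset":[20,43,0],"claw":40},{"delta_rot":[0,0,5],"offset":[20,43,0],"claw":40},{"delta_rot":[0,0,5],"offset":[20,43,0],"claw":40},{"delta_rot":[0,0,5],"offset":[20,43,0],"claw":40},{"delta_rot":[0,0,5],"offset":[20,43,0],"claw":40},{"delta_rot":[0,0,5],"offset":[20,43,0],"claw":40},{"delta_rot":[0,0,5],"offset":[20,43,0],"claw":40},{"delta_rot":[0,0,5],"offset":[20,43,0],"claw":40},{"delta_rot":[0,0,5],"offset":[20,43,0],"claw":40}])

```text
t: 1.1
ee_pos: [0.4301, -0.1642, 0.398]
tcp_rot: [-0.002, 0.988, -0.156, -0.003]
wrist_force: [0.6, -0.2, 0.0]
finger_gap: 0.0397
```

Call:
servo_tool(plan=[{"delta_rot":[0,0,2],"offset":[20,44,0],"claw":40},{"delta_rot":[0,0,0],"offset":[20,44,0],"claw":40},{"delta_rot":[0,0,0],"offset":[20,44,0],"claw":40},{"delta_rot":[0,0,0],"offset":[22,44,0],"claw":40},{"delta_rot":[0,0,0],"offset":[22,44,0],"claw":40},{"delta_rot":[0,0,0],"offset":[22,44,0],"claw":40},{"delta_rot":[0,0,0],"offset":[22,44,0],"claw":40},{"delta_rot":[0,0,0],"offset":[0,0,0],"claw":40}])

```text
t: 1.9
ee_pos: [0.5781, 0.1578, 0.3954]
tcp_rot: [-0.002, 0.991, -0.134, -0.004]
wrist_force: [0.1, -1.5, 0.1]
finger_gap: 0.0398
```

```bash
cat >> h.py <<'E'
from scipy.spatial.transform import Rotation as Ro
def st():
    s=env.read_state();q=s['tcp_rot'];r=Ro.from_quat([q[1],q[2],q[3],q[0]]);M=r.as_matrix()
    print(s['t'],'p',s['ee_pos'].round(4),'yaw',np.degrees(np.arctan2(M[1,0],M[0,0])).round(2),'z',M[:,2].round(4),'tip',(s['ee_pos']+.173*M[:,2]).round(4),'F',s['wrist_force'].round(1),s['finger_gap'].round(4))
    # rotation vec to make z exactly down
    z=M[:,2]; print('fixrot',np.degrees(np.cross(z,[0,0,-1])).round(2)); return s
E
python3 -c "
from h import *
st();cap('scene','s1');cap('top','t1')"
```

```text
Traceback (most recent call last):
  File "h.py", line 18, in st
    print(s['t'],'p',s['ee_pos'].round(4),'yaw',np.degrees(np.arctan2(M[1,0],M[0,0])).round(2),'z',M[:,2].round(4),'tip',(s['ee_pos']+.173*M[:,2]).round(4),'F',s['wrist_force'].round(1),s['finger_gap'].round(4))
                                                                                                                                                                                          ^^^^^^^^^^^^^^^^^^^^^
AttributeError: 'float' object has no attribute 'round'
```

```bash
sed -i "s/,s\['finger_gap'\].round(4))/,round(s['finger_gap'],4))/" h.py; python3 -c "
from h import *
st()"
```

```text
1.9 p [0.5781 0.1578 0.3954] yaw -15.35 z [-0.0077  0.0045 -1.    ] tip [0.5767 0.1585 0.2224] F [ 0.1 -1.5  0.1] 0.0398
fixrot [-0.26 -0.44 -0.  ]
```

Call:
servo_tool(plan=[{"delta_rot":[0,0,0],"offset":[2,-3,-40],"claw":40},{"delta_rot":[0,0,0],"offset":[2,-2,-40],"claw":40},{"delta_rot":[0,0,0],"offset":[2,-2,-40],"claw":40},{"delta_rot":[0,0,0],"offset":[0,0,-30],"claw":40},{"delta_rot":[0,0,0],"offset":[0,0,0],"claw":40}])

```text
t: 2.4
ee_pos: [0.5828, 0.1513, 0.2409]
tcp_rot: [-0.001, 0.991, -0.132, -0.003]
wrist_force: [-0.7, 0.3, -0.0]
finger_gap: 0.0397
```

```bash
python3 -c "
from h import *
st();cap('scene','s1');cap('top','t1')
c=cv2.imread('pics/s1.png'); cv2.imwrite('pics/s1c.png',cv2.resize(c[100:300,200:400],None,fx=3,fy=3,interpolation=2))"
```

```text
2.4 p [0.5828 0.1513 0.2409] yaw -15.15 z [-0.0065  0.0037 -1.    ] tip [0.5817 0.152  0.0679] F [-0.7  0.3 -0. ] 0.0397
fixrot [-0.21 -0.37 -0.  ]
```

View pics/s1c.png

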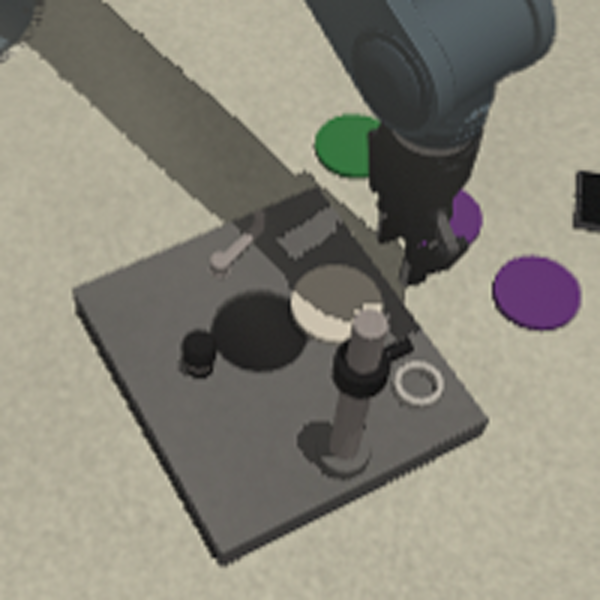

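The two fingers stand behind the plate (crop about (410,280) and (455,240)), clear of the pole and ring.

Call:
servo_tool(plan=[{"delta_rot":[-0.2,-0.4,-0.5],"offset":[1,0,-15],"claw":40},{"delta_rot":[0,0,0],"offset":[1,0,-12],"claw":40},{"delta_rot":[0,0,0],"offset":[0,0,-5],"claw":40},{"delta_rot":[0,0,0],"offset":[0,0,0],"claw":40}])

```text
t: 2.9
ee_pos: [0.5905, 0.1514, 0.2217]
tcp_rot: [-0.002, 0.991, -0.136, 0.012]
wrist_force: [0.5, -1.2, 0.2]
finger_gap: 0.0401
```

```bash
python3 -c "
from h import *
s=st();c=cap('scene','s2')
d=c['depth'];K=c['camera_matrix']
v,u=np.mgrid[170:215,320:365]
P=cv2.undistortPoints(np.stack([u.ravel(),v.ravel()],1).astype(float)[:,None],K,c['distortion'])[:,0]
X=(np.c_[P,np.ones(len(P))]*d[v.ravel(),u.ravel()][:,None]-c['t'])@c['R']
g=X-s['ee_pos']
a=np.radians(-15.5);ex=np.array([np.cos(a),np.sin(a)]);ey=np.array([-np.sin(a),np.cos(a)])
lx=g[:,:2]@ex;ly=g[:,:2]@ey
m=(abs(lx)<.04)&(abs(ly)<.014)&(X[:,2]<.09)
o=np.argsort(X[m,2])
print(np.c_[lx[m],ly[m],X[m,2]][o][:40:2].round(4))
f=c['frame']; cv2.imwrite('pics/s2c.png',cv2.resize(f[150:250,270:390],None,fx=6,fy=6,interpolation=2))"
```

```text
2.9 p [0.5905 0.1514 0.2217] yaw -15.67 z [ 0.0237  0.0017 -0.9997] tip [0.5946 0.1517 0.0487] F [ 0.5 -1.2  0.2] 0.0401
fixrot [-0.1   1.36  0.  ]
[[-0.0317  0.0106 -0.003 ]
 [-0.0192  0.0138 -0.002 ]
 [-0.0238  0.0098 -0.0014]
 [-0.0369  0.0126 -0.0012]
 [ 0.0061  0.014  -0.0007]
 [-0.0372  0.0096 -0.0003]
 [-0.025   0.0131  0.0002]
 [-0.0337  0.008   0.0004]
 [-0.0389  0.0133  0.0005]
 [-0.0206  0.014   0.0009]
 [-0.0255  0.0102  0.001 ]
 [ 0.0353 -0.001   0.0254]
 [-0.0131 -0.008   0.0267]
 [-0.0314 -0.0116  0.0271]
 [ 0.0346 -0.0067  0.0273]
 [ 0.0335 -0.0005  0.0273]
 [ 0.0063 -0.0024  0.0274]
 [ 0.0162 -0.0127  0.0276]
 [ 0.0179  0.001   0.0278]
 [-0.0039 -0.0036  0.0278]]
```

View pics/s2c.png

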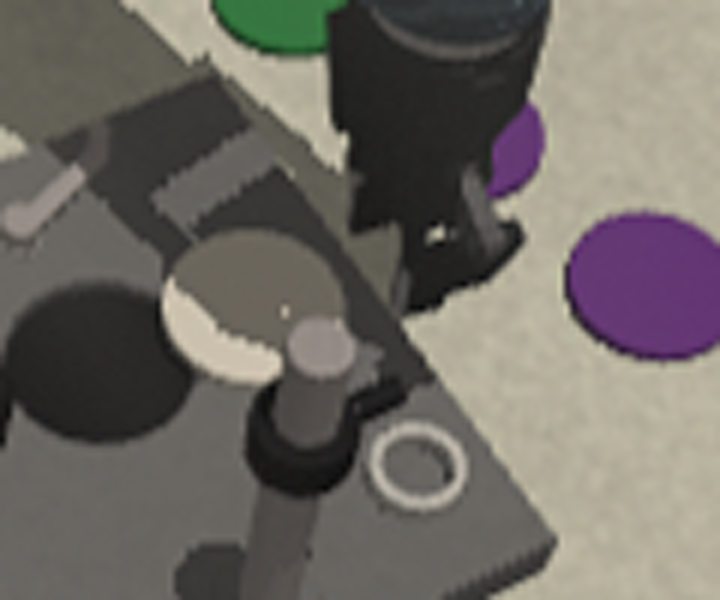

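Call:
servo_tool(plan=[{"delta_rot":[0,0,0],"offset":[0,0,0],"claw":40}])

```text
t: 3.05
ee_pos: [0.591, 0.1515, 0.2231]
tcp_rot: [-0.003, 0.991, -0.136, 0.013]
wrist_force: [0.1, -0.0, -0.4]
finger_gap: 0.0402
```

```bash
python3 -c "
from h import *
s=st();print(s['joint_pos'],s['joint_velocities'],s['joint_torque'],s['moment'])"
```

```text
3.05 p [0.591  0.1515 0.2231] yaw -15.66 z [ 0.026   0.0018 -0.9997] tip [0.5955 0.1518 0.0501] F [ 0.1 -0.  -0.4] 0.0402
fixrot [-0.11  1.49  0.  ]
[6.52146925e-02 3.72409833e-01 1.76384610e+00 1.68524735e-04
 9.79258412e-01 3.38398888e-01] [-1.50024795e-03 -1.19737777e-02 -1.08125104e-02 -6.08863261e-04
  3.29766787e-03 -4.62344197e-06] [-3.27047263e-02 -4.23439837e+01 -2.70017195e+01 -8.86591715e-04
 -7.14197592e-02  9.76707051e-04] [ 0.0240308   0.02020584 -0.02147613]
```

Call:
servo_tool(plan=[{"delta_rot":[0,1.4,0],"offset":[-6,0,-10],"claw":40},{"delta_rot":[0,0,0],"offset":[0,0,0],"claw":40}])

```text
t: 3.25
ee_pos: [0.5849, 0.1515, 0.2135]
tcp_rot: [-0.001, 0.991, -0.136, 0.001]
wrist_force: [-0.6, 0.4, -1.0]
finger_gap: 0.0401
```

```bash
python3 -c "
from h import *
s=st()"
```

```text
3.25 p [0.5849 0.1515 0.2135] yaw -15.65 z [ 0.0013  0.002  -1.    ] tip [0.5851 0.1519 0.0405] F [-0.6  0.4 -1. ] 0.0401
fixrot [-0.11  0.07  0.  ]
```

Call:
servo_tool(plan=[{"delta_rot":[0,0,0],"offset":[0,0,-7],"claw":40},{"delta_rot":[0,0,0],"offset":[0,0,0],"claw":40}])

```text
t: 3.45
ee_pos: [0.5846, 0.1516, 0.2058]
tcp_rot: [-0.001, 0.991, -0.136, 0.0]
wrist_force: [-0.8, -0.3, -0.2]
finger_gap: 0.0402
```

Call:
servo_tool(plan=[{"delta_rot":[0,0,0],"offset":[0,0,-3],"claw":40},{"delta_rot":[0,0,0],"offset":[0,0,0],"claw":40}])

```text
t: 3.65
ee_pos: [0.5846, 0.1516, 0.2022]
tcp_rot: [-0.001, 0.991, -0.136, 0.0]
wrist_force: [-0.1, 0.1, 0.4]
finger_gap: 0.0399
```

```bash
python3 -c "
from h import *
s=st()"
```

```text
3.65 p [0.5846 0.1516 0.2022] yaw -15.64 z [ 4.e-04  2.e-03 -1.e+00] tip [0.5847 0.1519 0.0293] F [-0.1  0.1  0.4] 0.0399
fixrot [-0.11  0.02  0.  ]
```

Call:
servo_tool(plan=[{"delta_rot":[0,0,0],"offset":[0,0,-1.5],"claw":40}])

```text
t: 3.75
ee_pos: [0.5851, 0.1516, 0.2018]
tcp_rot: [-0.001, 0.991, -0.136, 0.0]
wrist_force: [-5.6, -0.8, 16.9]
finger_gap: 0.0398
```

Call:
servo_tool(plan=[{"delta_rot":[0,0,0],"offset":[0,0,-1.5],"claw":40}])

```text
t: 3.85
ee_pos: [0.5854, 0.1517, 0.2018]
tcp_rot: [-0.001, 0.991, -0.136, -0.0]
wrist_force: [-8.8, -0.9, 13.6]
finger_gap: 0.0402
```

Call:
servo_tool(plan=[{"delta_rot":[0,0,0],"offset":[0,0,-1],"claw":40}])

```text
t: 3.95
ee_pos: [0.5856, 0.1518, 0.2019]
tcp_rot: [-0.001, 0.991, -0.136, -0.0]
wrist_force: [-1.6, -0.7, 4.6]
finger_gap: 0.0401
```

Call:
servo_tool(plan=[{"delta_rot":[0,0,0],"offset":[0,0,3],"claw":40},{"delta_rot":[0,0,0],"offset":[0,0,0],"claw":40},{"delta_rot":[0,0,0],"offset":[-2,-7,0],"claw":40},{"delta_rot":[0,0,0],"offset":[-2,-7,0],"claw":40},{"delta_rot":[0,0,0],"offset":[-2,-7,0],"claw":40}])

```text
t: 4.45
ee_pos: [0.5796, 0.1299, 0.2055]
tcp_rot: [-0.001, 0.991, -0.135, 0.001]
wrist_force: [0.9, 1.2, -0.6]
finger_gap: 0.0403
```

Call:
servo_tool(plan=[{"delta_rot":[0,0,0],"offset":[-2,-7,0],"claw":40},{"delta_rot":[0,0,0],"offset":[-2,-7,0],"claw":40},{"delta_rot":[0,0,0],"offset":[-2,-7,0],"claw":40}])

```text
t: 4.75
ee_pos: [0.5729, 0.1065, 0.2054]
tcp_rot: [-0.001, 0.991, -0.136, 0.0]
wrist_force: [1.0, 0.3, 0.9]
finger_gap: 0.0397
```

```bash
python3 -c "
from h import *
s=st();c=cap('scene','s3')
f=c['frame']; cv2.imwrite('pics/s3c.png',cv2.resize(f[150:250,240:360],None,fx=6,fy=6,interpolation=2))"
```

```text
4.75 p [0.5729 0.1065 0.2054] yaw -15.61 z [ 0.0011  0.0018 -1.    ] tip [0.5731 0.1068 0.0324] F [1.  0.3 0.9] 0.0397
fixrot [-0.1   0.06  0.  ]
```

View pics/s3c.png

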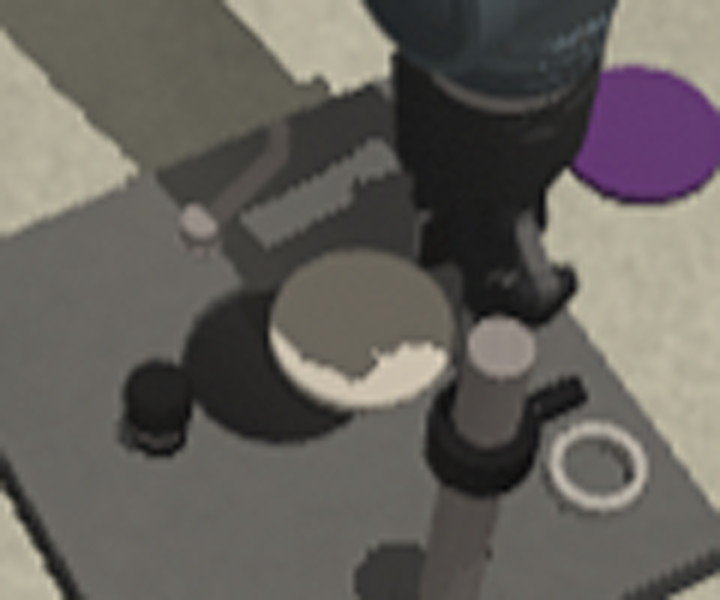

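```bash
cat >> h.py <<'E'
Rb=Ro.from_euler('z',-6.99,degrees=True).as_matrix()[:2,:2];W=np.array([.5495,.0284])
def base(p): return Rb.T@(np.array(p[:2])-W)*1e3
def circ(b,r,z): # circle in world from base coords mm
    a=np.linspace(0,2*np.pi,60); q=np.c_[b[0]+r*np.cos(a),b[1]+r*np.sin(a)]/1e3
    return np.c_[q@Rb.T+W,np.full(60,z)]
E
python3 -c "
from h import *
c=dict(np.load('/tmp/s3.npz'));p=ray(c,300.0,204.6,.038);print(p,base(p),np.array([.5729,.1065])-p[:2])
c0=dict(np.load('/tmp/scene0.npz'))
f=cv2.resize(c['frame'],None,fx=3,fy=3,interpolation=2)
for pts,col in((circ(base(p),40,.038),(0,0,255)),(circ((0,0),42,.03),(0,255,0))):
    cv2.polylines(f,[np.round((proj(c,pts)+.5)*3-.5).astype(int)],True,col,1)
cv2.imwrite('pics/s3o.png',f[450:750,720:1080])
"
```

```text
[0.56235482 0.0623963  0.038     ] [ 8.6220544  35.30800231] [0.01054518 0.0441037 ]
```

View pics/s3o.png

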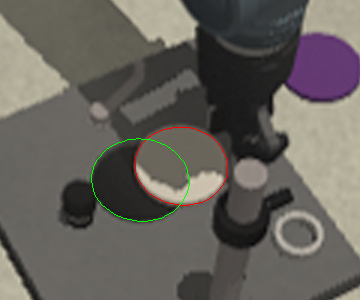

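The plate's fitted outline (red) matches and the plate is well seated against both fingers. It has about (-13,-34) mm left to go.

Call:
servo_tool(plan=[{"delta_rot":[0,0,0],"offset":[-2.6,-6.5,0],"claw":40},{"delta_rot":[0,0,0],"offset":[-2.6,-6.5,0],"claw":40},{"delta_rot":[0,0,0],"offset":[-2.6,-6.5,0],"claw":40},{"delta_rot":[0,0,0],"offset":[-1.5,-4,0],"claw":40}])

```text
t: 5.2
ee_pos: [0.5626, 0.0802, 0.2052]
tcp_rot: [-0.001, 0.991, -0.136, 0.0]
wrist_force: [0.1, 0.1, 0.6]
finger_gap: 0.0397
```

```bash
python3 -c "
from h import *
s=st();c=cap('scene','s4')
q=s['ee_pos'][:2]-[.0105,.0441];print(base(q),(W-q)*1e3)
f=cv2.resize(c['frame'],None,fx=6,fy=6,interpolation=2)
for pts,col in((circ((0,0),42,.03),(0,255,0)),):
    cv2.polylines(f,[np.round((proj(c,pts)+.5)*6-.5).astype(int)],True,col,1)
cv2.imwrite('pics/s4o.png',f[900:1500,1440:2160])
"
```

```text
5.2 p [0.5626 0.0802 0.2052] yaw -15.65 z [ 5.0e-04  1.3e-03 -1.0e+00] tip [0.5627 0.0804 0.0322] F [0.1 0.1 0.6] 0.0397
fixrot [-0.07  0.03  0.  ]
[1.641195   7.97857389] [-2.59995806 -7.71954535]
```

View pics/s4o.png

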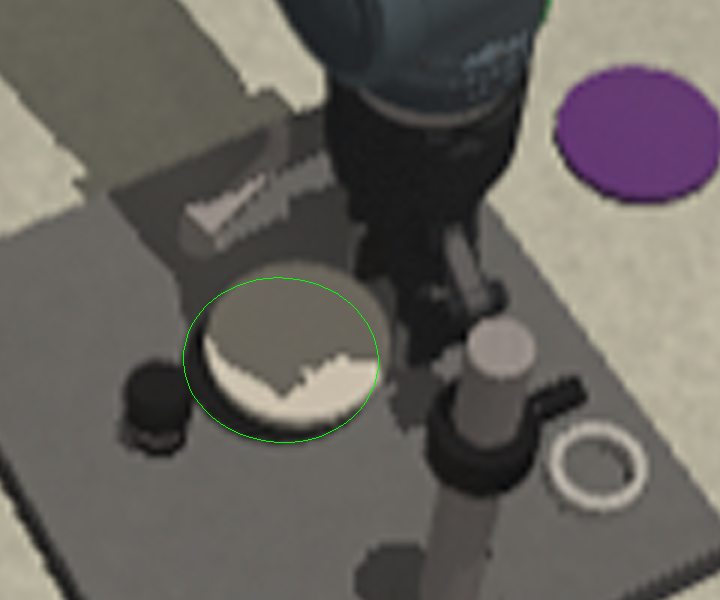

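The plate has tipped into the well and its rear edge (right, about (385,330)) still sits on the rim. I'll push the last 7–8 mm.

Call:
servo_tool(plan=[{"delta_rot":[0,0,0],"offset":[-1,-3,0],"claw":40},{"delta_rot":[0,0,0],"offset":[-1,-3,0],"claw":40},{"delta_rot":[0,0,0],"offset":[-0.5,-2,0],"claw":40}])

```text
t: 5.55
ee_pos: [0.5601, 0.0714, 0.2054]
tcp_rot: [-0.001, 0.991, -0.136, 0.001]
wrist_force: [1.2, 0.2, 0.1]
finger_gap: 0.0399
```

```bash
python3 -c "
from h import *
s=st();c=cap('scene','s5')
q=s['ee_pos'][:2]-[.0105,.0441];print(base(q),(W-q)*1e3)
f=cv2.resize(c['frame'],None,fx=6,fy=6,interpolation=2)
for pts,col in((circ((0,0),42,.03),(0,255,0)),):
    cv2.polylines(f,[np.round((proj(c,pts)+.5)*6-.5).astype(int)],True,col,1)
cv2.imwrite('pics/s5o.png',f[900:1500,1440:2160])
"
```

```text
5.55 p [0.5601 0.0714 0.2054] yaw -15.65 z [ 0.0019  0.0011 -1.    ] tip [0.5604 0.0715 0.0324] F [1.2 0.2 0.1] 0.0399
fixrot [-0.06  0.11  0.  ]
[ 0.25831626 -1.1266999 ] [-0.11928131  1.14976168]
```

View pics/s5o.png

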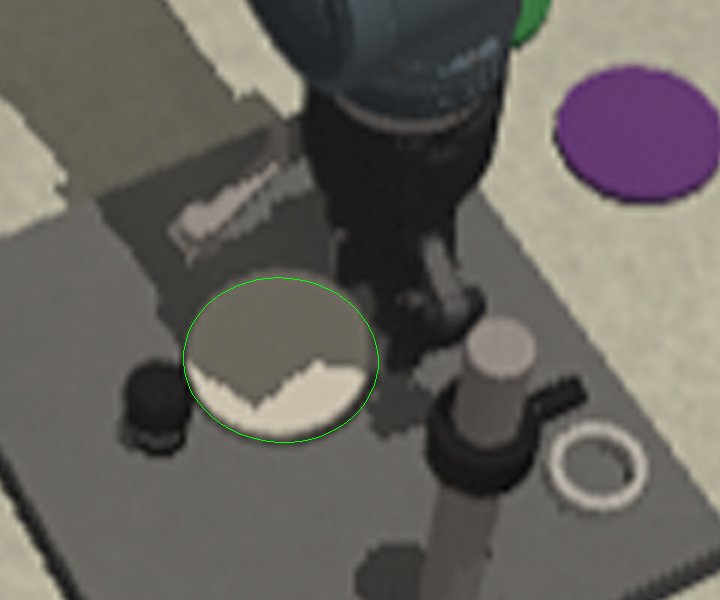

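It looks dropped in. I'll back off and lift towards the clip side, then check.

Call:
servo_tool(plan=[{"delta_rot":[0,0,0],"offset":[4,15,0],"claw":40},{"delta_rot":[0,0,0],"offset":[0,0,40],"claw":40},{"delta_rot":[0,0,6],"offset":[-15,10,40],"claw":30},{"delta_rot":[0,0,8],"offset":[-40,0,0],"claw":30},{"delta_rot":[0,0,8],"offset":[-40,0,0],"claw":30},{"delta_rot":[0,0,8],"offset":[-15,0,0],"claw":30},{"delta_rot":[0,0,0],"offset":[0,0,0],"claw":30}])

```text
t: 6.3
ee_pos: [0.4513, 0.1023, 0.2875]
tcp_rot: [0.0, 0.991, 0.136, -0.0]
wrist_force: [-0.3, -0.6, 0.8]
finger_gap: 0.03
```

```bash
python3 -c "
from h import *
s=st();c=cap('scene','s6')
f=cv2.resize(c['frame'],None,fx=6,fy=6,interpolation=2)
for pts,col in((circ((0,0),42,.03),(0,255,0)),):
    cv2.polylines(f,[np.round((proj(c,pts)+.5)*6-.5).astype(int)],True,col,1)
cv2.imwrite('pics/s6o.png',f[840:1440,1380:2100])
K=c['camera_matrix'];v,u=np.mgrid[180:240,260:330]
P=cv2.undistortPoints(np.stack([u.ravel(),v.ravel()],1).astype(float)[:,None],K,c['distortion'])[:,0]
X=(np.c_[P,np.ones(len(P))]*c['depth'][v.ravel(),u.ravel()][:,None]-c['t'])@c['R']
B=(X[:,:2]-W)@Rb*1e3;r=np.hypot(*B.T)
for m in (r<36,(r>46)&(r<60)&(B[:,0]>0)&(B[:,1]>-20)):
    A=np.c_[B[m],np.ones(m.sum())];print(m.sum(),np.linalg.lstsq(A,X[m,2]*1e3,rcond=None)[0],np.median(X[m,2]))
"
```

```text
6.3 p [0.4513 0.1023 0.2875] yaw 15.61 z [-6.e-04 -1.e-03 -1.e+00] tip [0.4512 0.1021 0.1145] F [-0.3 -0.6  0.8] 0.03
fixrot [ 0.06 -0.03  0.  ]
514 [-6.88928506e-04  2.34866758e-03  2.97645602e+01] 0.02979213848032297
188 [-6.53308456e-04 -4.80180015e-03  2.99598726e+01] 0.029625906030596248
```

View pics/s6o.png

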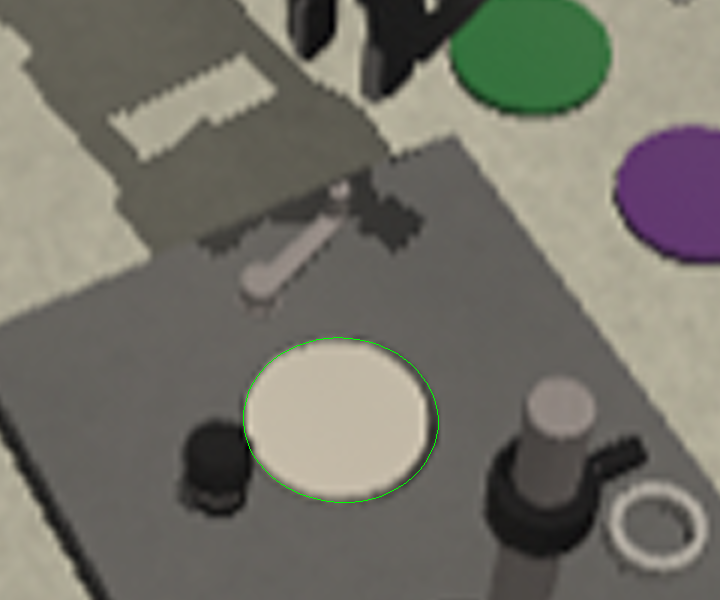

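The plate is flush: top at 29.8 mm, tilt about 2 mrad. The clip post top is at crop (340,190) and the boss at (262,278).

```bash
python3 -c "
from h import *
c=dict(np.load('/tmp/s6.npz'))
p=ray(c,230+340.5/6-.4,140+189/6-.4,.056);print(p,base(p));pv=W+Rb@[-.072,0];b=base(p)-[-72,0];print('pivot',pv,'ang',np.arctan2(b[1],b[0]),np.hypot(*b))
p=ray(c,230+262/6-.4,140+275/6-.4,.045);print(base(p))
for th in np.arange(1.95,-.16,-.15):
    w=pv+.055*Rb@[np.cos(th),np.sin(th)]; print(round(th,2),(w*1e3).round(1),'jaw yaw',round(np.degrees(th)-6.99-90,1))
"
```

```text
[0.46516247 0.08947939 0.056     ] [-91.14380409  50.36186396]
pivot [0.47803515 0.03716212] ang 1.934052569355007 53.87766306165286
[-73.02898122   0.92720748]
1.95 [464.   90.4] jaw yaw 14.7
1.8 [472.2  91.8] jaw yaw 6.1
1.65 [480.4  92.1] jaw yaw -2.5
1.5 [488.6  91.1] jaw yaw -11.0
1.35 [496.5  89. ] jaw yaw -19.6
1.2 [504.1  85.6] jaw yaw -28.2
1.05 [511.   81.2] jaw yaw -36.8
0.9 [517.2  75.8] jaw yaw -45.4
0.75 [522.5  69.5] jaw yaw -54.0
0.6 [526.9  62.5] jaw yaw -62.6
0.45 [530.1  54.9] jaw yaw -71.2
0.3 [532.2  46.9] jaw yaw -79.8
0.15 [533.   38.7] jaw yaw -88.4
0.0 [532.6  30.5] jaw yaw -97.0
-0.15 [531.   22.4] jaw yaw -105.6
```

Call:
servo_tool(plan=[{"delta_rot":[0,0,0],"offset":[13,-12,0],"claw":30},{"delta_rot":[0,0,0],"offset":[0,0,-25],"claw":30},{"delta_rot":[0,0,0],"offset":[0,0,-15],"claw":30},{"delta_rot":[0,0,0],"offset":[0,0,0],"claw":30}])

```text
t: 6.75
ee_pos: [0.4725, 0.0885, 0.2484]
tcp_rot: [0.001, 0.991, 0.13, 0.003]
wrist_force: [0.4, -0.0, -0.3]
finger_gap: 0.0298
```

```bash
python3 -c "
from h import *
s=st();c=cap('scene','s7')
f=cv2.resize(c['frame'],None,fx=6,fy=6,interpolation=2)
cv2.imwrite('pics/s7o.png',f[780:1320,1380:2100])
"
```

```text
6.75 p [0.4725 0.0885 0.2484] yaw 14.96 z [ 0.007  -0.0017 -1.    ] tip [0.4737 0.0883 0.0754] F [ 0.4 -0.  -0.3] 0.0298
fixrot [0.1 0.4 0. ]
```

View pics/s7o.png

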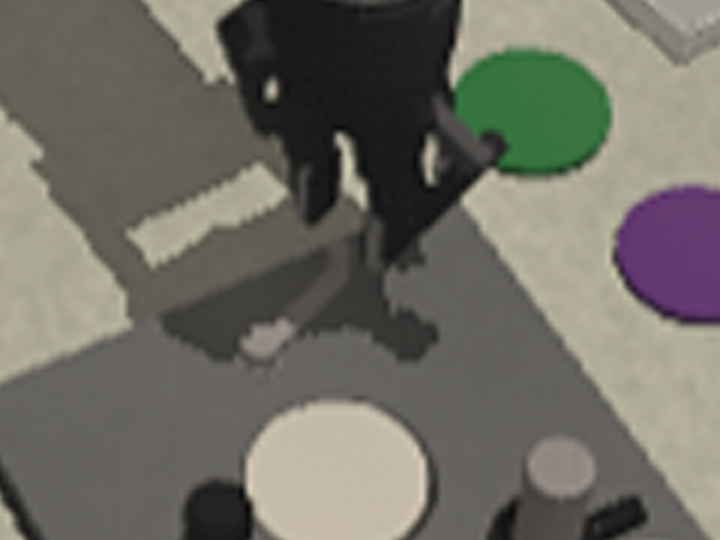

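Call:
servo_tool(plan=[{"delta_rot":[0,0.4,0],"offset":[-8,2,0],"claw":30},{"delta_rot":[0,0,0],"offset":[0,0,-8],"claw":30},{"delta_rot":[0,0,0],"offset":[0,0,0],"claw":30}])

```text
t: 7.1
ee_pos: [0.4664, 0.0901, 0.2425]
tcp_rot: [0.001, 0.992, 0.129, 0.002]
wrist_force: [-0.4, 0.0, 0.6]
finger_gap: 0.0303
```

```bash
python3 -c "
from h import *
s=st()"
```

```text
7.1 p [0.4664 0.0901 0.2425] yaw 14.84 z [ 0.0038 -0.002  -1.    ] tip [0.4671 0.0898 0.0695] F [-0.4  0.   0.6] 0.0303
fixrot [0.11 0.22 0.  ]
```

Call:
servo_tool(plan=[{"delta_rot":[0,0.2,0],"offset":[-3,0,-10],"claw":30},{"delta_rot":[0,0,0],"offset":[0,0,0],"claw":30},{"delta_rot":[0,0,0],"offset":[-1,0,-10],"claw":30},{"delta_rot":[0,0,0],"offset":[0,0,0],"claw":30}])

```text
t: 7.5
ee_pos: [0.4621, 0.0902, 0.2214]
tcp_rot: [0.001, 0.992, 0.129, 0.001]
wrist_force: [0.1, 0.3, -0.3]
finger_gap: 0.0299
```

```bash
python3 -c "
from h import *
s=st();c=cap('scene','s8')
f=cv2.resize(c['frame'],None,fx=6,fy=6,interpolation=2)
cv2.imwrite('pics/s8o.png',f[780:1320,1380:2100])
"
```

```text
7.5 p [0.4621 0.0902 0.2214] yaw 14.84 z [ 0.0013 -0.0021 -1.    ] tip [0.4623 0.0899 0.0484] F [ 0.1  0.3 -0.3] 0.0299
fixrot [0.12 0.08 0.  ]
```

View pics/s8o.png

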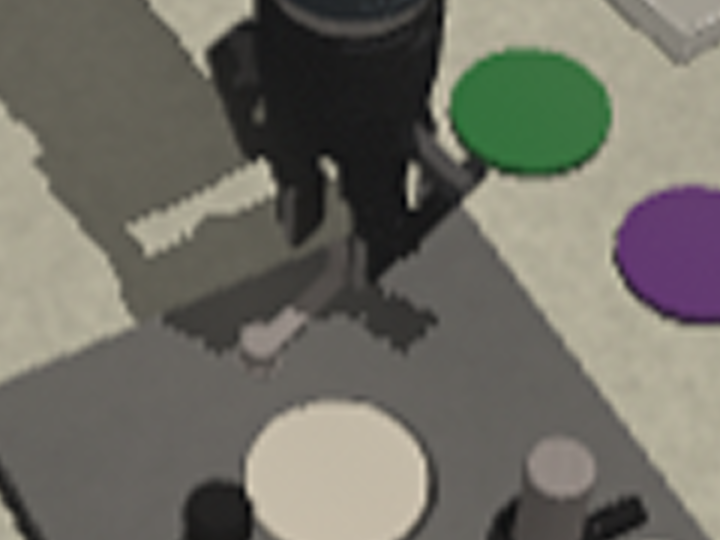

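Call:
servo_tool(plan=[{"delta_rot":[0,0,0],"offset":[2,0,-4],"claw":20},{"delta_rot":[0,0,0],"offset":[0,0,0],"claw":18},{"delta_rot":[0,0,0],"offset":[0,0,0],"claw":18}])

```text
t: 7.85
ee_pos: [0.4653, 0.0902, 0.2183]
tcp_rot: [0.001, 0.992, 0.129, 0.002]
wrist_force: [0.5, -0.1, -0.3]
finger_gap: 0.018
```

```bash
cat >> h.py <<'E'
def plan(n=5,step=7.):
    s=st();pv=W+Rb@[-.072,0];a=np.radians
    q=s['tcp_rot'];M=Ro.from_quat([q[1],q[2],q[3],q[0]]).as_matrix();y=np.degrees(np.arctan2(M[1,0],M[0,0]));p=s['ee_pos'][:2]
    for i in range(n):
        y-=step;w=pv+.055*np.array([np.cos(a(y+90)),np.sin(a(y+90))]);print(((w-p)*1e3).round(1),'theta',round(a(y+97),2));p=w
E
python3 -c "
from h import *
plan(6)"
```

```text
7.85 p [0.4653 0.0902 0.2183] yaw 14.84 z [ 0.0041 -0.0022 -1.    ] tip [0.466  0.0898 0.0453] F [ 0.5 -0.1 -0.3] 0.018
fixrot [0.13 0.24 0.  ]
[5.3 1.5] theta 1.83
[6.7 0.5] theta 1.71
[ 6.7 -0.3] theta 1.59
[ 6.6 -1.1] theta 1.46
[ 6.4 -1.9] theta 1.34
[ 6.2 -2.7] theta 1.22
```

Call:
servo_tool(plan=[{"delta_rot":[0,0,-7],"offset":[5.3,1.5,0],"claw":18},{"delta_rot":[0,0,-7],"offset":[6.7,0.5,0],"claw":18},{"delta_rot":[0,0,-7],"offset":[6.7,-0.3,0],"claw":18},{"delta_rot":[0,0,0],"offset":[0,0,0],"claw":18}])

```text
t: 8.25
ee_pos: [0.4843, 0.0921, 0.2184]
tcp_rot: [0.002, 0.998, -0.06, 0.001]
wrist_force: [0.6, 0.0, 1.1]
finger_gap: 0.0183
```

```bash
python3 -c "
from h import *
plan(6)"
```

```text
8.25 p [0.4843 0.0921 0.2184] yaw -6.93 z [ 0.0018 -0.0031 -1.    ] tip [0.4846 0.0915 0.0454] F [0.6 0.  1.1] 0.0183
fixrot [0.18 0.1  0.  ]
[ 7.  -1.5] theta 1.45
[ 6.4 -2. ] theta 1.33
[ 6.1 -2.8] theta 1.21
[ 5.7 -3.5] theta 1.08
[ 5.3 -4.2] theta 0.96
[ 4.7 -4.8] theta 0.84
```

Tracking well; continuing.

Call:
servo_tool(plan=[{"delta_rot":[0,0,-7],"offset":[7,-1.5,0],"claw":18},{"delta_rot":[0,0,-7],"offset":[6.4,-2,0],"claw":18},{"delta_rot":[0,0,-7],"offset":[6.1,-2.8,0],"claw":18},{"delta_rot":[0,0,-7],"offset":[5.7,-3.5,0],"claw":18},{"delta_rot":[0,0,-7],"offset":[5.3,-4.2,0],"claw":18}])

```text
t: 8.75
ee_pos: [0.5137, 0.0787, 0.2179]
tcp_rot: [0.001, 0.932, -0.362, -0.001]
wrist_force: [0.4, 0.4, -0.1]
finger_gap: 0.0176
```

```bash
python3 -c "
from h import *
plan(8)
c=cap('scene','s9')
f=cv2.resize(c['frame'],None,fx=6,fy=6,interpolation=2)
cv2.imwrite('pics/s9o.png',f[840:1440,1380:2100])"
```

```text
8.75 p [0.5137 0.0787 0.2179] yaw -42.41 z [-3.3e-03 -5.0e-04 -1.0e+00] tip [0.5131 0.0786 0.0449] F [ 0.4  0.4 -0.1] 0.0176
fixrot [ 0.03 -0.19  0.  ]
[ 6.1 -5.8] theta 0.83
[ 4.  -5.4] theta 0.71
[ 3.4 -5.8] theta 0.59
[ 2.6 -6.2] theta 0.46
[ 1.9 -6.5] theta 0.34
[ 1.1 -6.6] theta 0.22
[ 0.2 -6.7] theta 0.1
[-0.6 -6.7] theta -0.02
```

View pics/s9o.png

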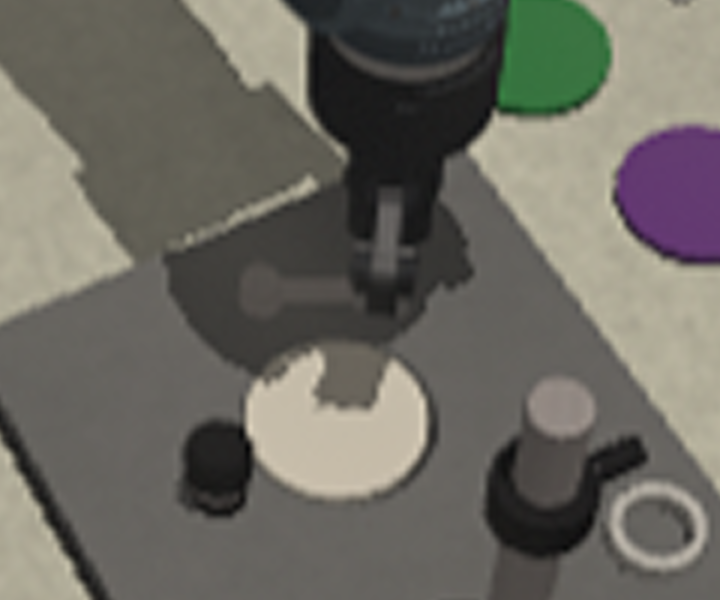

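Call:
servo_tool(plan=[{"delta_rot":[0,0,-7],"offset":[6.1,-5.8,0],"claw":18},{"delta_rot":[0,0,-7],"offset":[4,-5.4,0],"claw":18},{"delta_rot":[0,0,-7],"offset":[3.4,-5.8,0],"claw":18},{"delta_rot":[0,0,-7],"offset":[2.6,-6.2,0],"claw":18}])

```text
t: 9.2
ee_pos: [0.5297, 0.0554, 0.2181]
tcp_rot: [-0.0, 0.816, -0.578, -0.002]
wrist_force: [-0.1, 0.7, 0.5]
finger_gap: 0.018
```

```bash
python3 -c "
from h import *
plan(6)"
```

```text
9.2 p [0.5297 0.0554 0.2181] yaw -70.61 z [-0.0029  0.0021 -1.    ] tip [0.5292 0.0558 0.0451] F [-0.1  0.7  0.5] 0.018
fixrot [-0.12 -0.17 -0.  ]
[ 2.1 -6.5] theta 0.34
[ 1.  -6.6] theta 0.22
[ 0.2 -6.7] theta 0.09
[-0.6 -6.7] theta -0.03
[-1.4 -6.6] theta -0.15
[-2.2 -6.3] theta -0.27
```

Call:
servo_tool(plan=[{"delta_rot":[0,0,-7],"offset":[2.1,-6.5,0],"claw":18},{"delta_rot":[0,0,-7],"offset":[1,-6.6,0],"claw":18},{"delta_rot":[0,0,-7],"offset":[0.2,-6.7,0],"claw":18},{"delta_rot":[0,0,-5],"offset":[-0.5,-5,0],"claw":18}])

```text
t: 9.6
ee_pos: [0.5319, 0.0304, 0.2184]
tcp_rot: [0.001, -0.665, 0.747, 0.002]
wrist_force: [0.5, 1.6, -0.6]
finger_gap: 0.0178
```

Call:
servo_tool(plan=[{"delta_rot":[0,0,0],"offset":[-0.3,-2,0],"claw":18},{"delta_rot":[0,0,0],"offset":[0,-1.5,0],"claw":18}])

```text
t: 9.8
ee_pos: [0.5313, 0.0267, 0.2185]
tcp_rot: [0.002, -0.667, 0.745, 0.001]
wrist_force: [-0.0, 1.6, -0.4]
finger_gap: 0.0183
```

```bash
python3 -c "
from h import *
plan(1)"
```

```text
9.8 p [0.5313 0.0267 0.2185] yaw -96.25 z [ 6.0e-04  4.4e-03 -1.0e+00] tip [0.5314 0.0275 0.0456] F [-0.   1.6 -0.4] 0.0183
fixrot [-0.25  0.03  0.  ]
[ 0.3 -2.2] theta -0.11
```

Call:
servo_tool(plan=[{"delta_rot":[0,0,0],"offset":[0,-1.5,0],"claw":18},{"delta_rot":[0,0,0],"offset":[0,-1,0],"claw":18}])

```text
t: 10.0
ee_pos: [0.5311, 0.0245, 0.2186]
tcp_rot: [0.002, -0.669, 0.743, 0.002]
wrist_force: [0.3, 4.5, -0.5]
finger_gap: 0.018
```

Force rises to 4.5 N, so the clip is at its stop. I'll centre the fork around the post, open it and lift.

Call:
servo_tool(plan=[{"delta_rot":[0,0,0],"offset":[0,4,0],"claw":26},{"delta_rot":[0,0,0],"offset":[0,0,0],"claw":28},{"delta_rot":[0,0,0],"offset":[0,0,12],"claw":28},{"delta_rot":[0,0,0],"offset":[0,0,25],"claw":28},{"delta_rot":[0,0,0],"offset":[0,0,40],"claw":28},{"delta_rot":[0,0,0],"offset":[-40,20,20],"claw":28},{"delta_rot":[0,0,0],"offset":[-40,20,20],"claw":28},{"delta_rot":[0,0,0],"offset":[-30,20,0],"claw":28},{"delta_rot":[0,0,0],"offset":[0,0,0],"claw":28}])

```text
t: 10.9
ee_pos: [0.4174, 0.0902, 0.3447]
tcp_rot: [0.003, -0.671, 0.742, -0.0]
wrist_force: [0.9, -0.1, -0.3]
finger_gap: 0.0278
```

```bash
python3 -c "
from h import *
s=st();c=cap('scene','s10')
cap('top','t10')
f=cv2.resize(c['frame'],None,fx=6,fy=6,interpolation=2)
for pts,col in((circ((0,0),42,.03),(0,255,0)),(circ((-17,0),5,.056),(0,0,255))):
    cv2.polylines(f,[np.round((proj(c,pts)+.5)*6-.5).astype(int)],True,col,1)
cv2.imwrite('pics/s10o.png',f[840:1440,1380:2100])"
```

```text
10.9 p [0.4174 0.0902 0.3447] yaw -95.78 z [ 0.0045  0.0039 -1.    ] tip [0.4181 0.0909 0.1717] F [ 0.9 -0.1 -0.3] 0.0278
fixrot [-0.22  0.26  0.  ]
```

View pics/s10o.png

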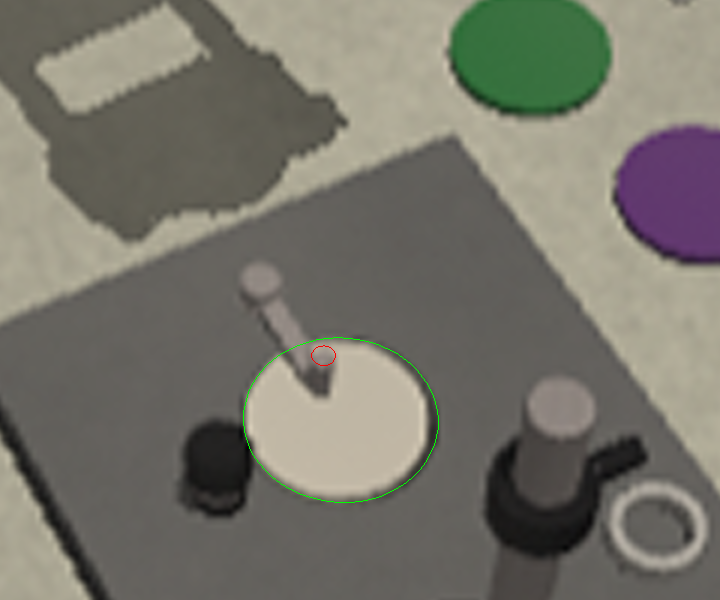

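View pics/t10.png

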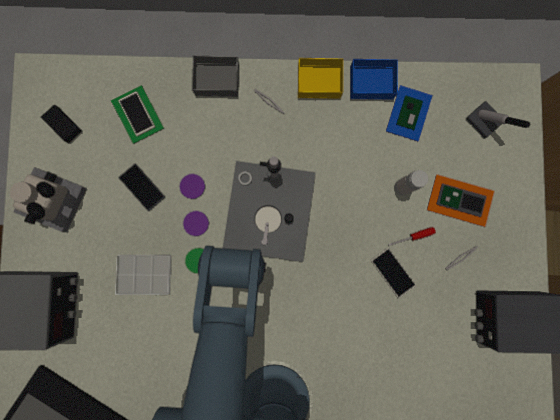

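The post sits exactly at the predicted stop position (red), the plate is home, and the eyepiece and ring haven't moved. Handing in.

```bash
python3 -c "
from h import *
print(env.sign_off())"
```

```text
the job is handed in; nothing more can be done
None
```

The plate is home in the well and the clip is at its stop over it. I handed the job in at about 11 s of robot time; the system gives no verdict.

- **Plate:** I pushed it sideways with two spread fingertips until it tipped and dropped in. Measured after the drop and before I moved the clip, its top was at 29.8 mm (deck 30 mm) with a tilt of about 2 mrad. The last pictures still show it centred in the well.
- **Clip:** I swung it round by its post with the fingers loosely either side, until the side force rose to 4.5 N at the stop. In the last picture the post sits where it should for a clip angle of 0.
- **Everything else:** by eye in the last pictures, the eyepiece, ring and bench items have not moved. The hand was clear, about 17 cm above the bench.

While finding the deck height, the fingertips pressed on the deck with about 17 N. The arm also drifted up to 8 mm off its commanded position on some descents; I corrected this before touching any part.

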